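# Close the port of the test rig

## Task

Close the port of the test rig: press down on the flat grey cover plate, parked with its back under the bridge, and draw it out towards the robot over the port until its front edge rests squarely against both stop pins, centred between them. Then swing the hinged hold-down flap, standing open beside it, right over until it is fully down on top of the cover. Leave the beaker, the stopper and the screwdriver where they are.

Things in the scene. Friction and masses are not known exactly. Their poses are not given: they have to be found in the camera images.
- rig: Fixed aluminium deck of the test rig; its front faces the robot (its own -x), y to its left, z up. Origin on the table under the deck, which reaches from x -150 to +220 mm and y -120 to +130 mm; its flat top is 30 mm above the table. A square open port, 70 x 70 mm, 24 mm deep, black inside, is centred at x -30, y 0.
- seat (a point): Point level with the deck's top at the centre of the port, axes as the rig's. The cover's centre is right above it when home, its front edge then on the pins, 65 mm in front of this point.
- pin_left (a point): Foot of the left steel stop pin (rig y +50), on the deck's top: 12 mm in diameter, 16 mm tall, its axis 71 mm in front of the seat.
- pin_right (a point): Foot of the right steel stop pin (rig y -50), its twin.
- bridge_edge (a point): Middle of the front edge of the bridge's top, at rig x +75, y +5 mm, 38 mm above the deck. The flat bridge runs from there 135 mm back across the whole deck; its underside is 30 mm above the deck; inner faces of its side walls at rig y -104 and +114 mm.
- cover: Loose flat grey plastic plate, 130 (its x) x 140 (its y) x 8 mm, about 0.2 kg, flat on the deck, its back under the bridge; too wide to grasp. Slides easily on the deck (friction about 0.3): fingers pressed on it with some 10 N carry it along. Origin at the centre of its underside, front edge at -x. Starts 60 to 110 mm behind the seat, slightly turned and off sideways.
- cover_mid (a point): Centre of the cover plate, half-way up (4 mm above the deck), axes as the cover's.
- flap (a joint): Hinge angle of the dark steel hold-down flap (rad): 0 = fully down, level, 2 mm above the seated cover; 1.57 = upright; grows to 2.7 leaning away to the rig's left (+y). Starts at 2.0 to 2.5. Stiff hinge: it stays where left; about 2 N at the free edge moves it. Flap 60 mm wide (along the rig's x), 5 mm thick; a 10 mm rod, 64 mm long, runs along its free edge, 115 mm from the axis.
- flap_hinge (a point): Middle of the flap's hinge axis, which runs along the rig's x: at rig x -30, y +105 mm, 14 mm above the deck. Axes as the rig's. Hinge cheeks, 20 mm tall, stand at its ends.
- flap_edge (a point): Middle of the rod along the flap's free edge; moves with the flap. With the flap down it lies 10 mm to the right (rig -y) of the seat.
- beaker: Clear plastic beaker, 84 mm in diameter and 85 mm tall, standing on the table to the right of the rig. Leave alone. Origin at its base.
- stopper: Black rubber stopper, 38 mm wide, 55 mm tall, standing on the table to the right of the rig. Leave alone. Origin at its base.
- driver: Screwdriver with a black handle, 190 mm long, lying on the table to the left of the rig. Leave alone. Origin at its underside, its x along the shaft.
Mind the look-alikes: they are no part of the job. Several things have the shape of the cover; the one meant has the colours described above.

How it is judged:
On the way:
1. the cover lies home: flat on the deck over the port, front edge against both pins, centred, with the flap still up (x of cover_mid in the frame of seat between -0.006 and 0.006 m and y of cover_mid in the frame of seat between -0.01 and 0.01 m and z of cover_mid in the frame of seat between 0 and 0.008 m and angle between the x axis of cover_mid and the x axis of seat, either way round below 0.07 rad and value of joint flap above 1.2 rad), for 0.2 s.
At the end, for the whole second after the job is handed in: The cover lies flat on the deck at rest, its centre within 6 mm of home front to back and 10 mm sideways and square to the rig within 0.07 rad, and the flap is down (within 0.06 rad of fully closed), all released (x of cover_mid in the frame of seat between -0.006 and 0.006 m and y of cover_mid in the frame of seat between -0.01 and 0.01 m and z of cover_mid in the frame of seat between 0 and 0.008 m and angle between the x axis of cover_mid and the x axis of seat, either way round below 0.07 rad and linear speed of cover below 0.01 m/s and value of joint flap below 0.06 rad); the robot touches nothing.
It fails at once if the clear beaker is moved more than 20 mm or tipped (distance of beaker from where it was at the start of the episode above 0.02 m or angle between beaker's own z axis and vertical above 0.5 rad).
It fails at once if the rubber stopper is moved more than 20 mm or tipped (distance of stopper from where it was at the start of the episode above 0.02 m or angle between stopper's own z axis and vertical above 0.5 rad).
It fails at once if the screwdriver is moved more than 20 mm (distance of driver from where it was at the start of the episode above 0.02 m).
It also fails if it takes over 64 s, if anything falls off the work surface, if the arm or the gripper's body presses on something with over 40 N, if the wrist force passes 120 N, or if a joint passes its speed limit or range.

## Robot

A 7-joint arm with a two-finger parallel gripper is mounted at the origin on the work surface. World frame = base frame: x ahead of the robot, y to its left, z up, the work surface at z = 0. Lengths are in m, angles in rad, forces in N, time in s.
With the tool pointing down it reaches from about 0.35 to 0.9 m from the base axis. Payload 8.1 kg.
Tool frame: the origin (TCP) lies at the very end of the fingers, on their centre line; the grasp point (between the pads) lies grip_point_offset behind it (grip_point_offset is the distance from the TCP to the grasp point, in m); z points along the fingers, y is the direction in which the jaws open and shut (so a half turn about z gives the same grasp; the last joint's range is limited). The gripper opens to 92 mm and grips with 3 to 60 N. Pads are 19 mm wide; open, the fingers measure 130 mm over their backs; the gripper's body (75 mm by 190 mm) begins 47 mm behind the grasp point.
Start: joints at [1.182, 0.434, 0.025, 1.573, -0.012, 1.134, -0.075], TCP at [0.176, -0.6, 0.227] pointing down, gripper open.
Joint ranges: [-2.62, 2.62], [-0.44, 2.09], [-1.27, 1.32], [0.08, 2.57], [-1.32, 4.46], [0.12, 2], [-2.74, 2.74]. Speed limits (rad/s): [2.22, 2.22, 3.01, 3.01, 3.14, 3.14, 3.14].

## Interface

Orientations are given as a rotation vector (axis times angle).
In Python, from cell import * gives the robot as it stands.
- The arm moves only by the tool drive_tool, never from a script. Its argument "increments" is a list of rows, each an object of numbers: "grip": the gripper's target within -1 to 1 (shut at 1, half-way at 0, fully open at -1); "tx", "ty", "tz": the shift along the world's x, y, z normalised to -1 to 1, where 1 is 400 mm; "turn": the turn about the world's z normalised to -1 to 1, where 1 is 60 degrees. In form: [{"grip": .., "tx": .., "ty": .., "tz": .., "turn": ..}, ...]. A call has 1 to 20 rows; each row is the pose to reach, as a shift and turn from the pose measured when the call began; what a row does not reach only later rows make up. A row lasts 1/10 s, in which the tool goes at most 50 mm and 8.59 degrees, less where a joint would pass 70% of its speed; a pose out of reach is approached as far as the arm can. A call with a number of a shift or a turn outside -1 to 1 is refused whole. A call with a gripper value outside its range is refused whole. The fingers move at their own pace and stop on an object; "newtons" is the grip in N (left out, the last holds). Time passes only in rows, so rows that repeat a pose let the fingers close. It gives the time, the measured TCP pose, the force and the opening at its end, in the units of the state.
- observe(): the state, without advancing time (a new reading comes with each control period).
- get_image(name): name is "scene" or "top"; returns the picture (420x560x3 uint8, red, green, blue); there is no depth.
- camera_info(name): a dict with "fx", "fy", "cx", "cy" (pixels), "eye" and "rotation" of the camera in the world. Camera axes: x right, y down, z forward; pixel columns grow to the right and rows downward; lengths in m; the calibration is good to about 2 mm. A picture is of the moment at which its call begins. camera_info takes no time and is no camera call.
- sign_off(): hands the job in, once; it reports no verdict.
The state is a dict: "clock": time; "joints": joint angles; "dq": joint speeds; "joint_efforts": joint torques, N m; "position": TCP position; "ee_rot": TCP orientation; "force": force on the tool from outside, world axes, zero at the start; "ft_torque": the same for the moment, N m; "width": opening from 0.0 (shut) to 1.0 (fully open).
Only numpy, scipy, OpenCV 4.12 (cv2) and the standard library are available. Lean on these libraries where they do the work, as an engineer would, in place of code of your own. Each camera call takes 0.05 s, during which the arm holds its last target. There are 200 camera calls.

## Working session

There is one attempt and no reset: what is moved stays moved. The work goes in short steps, Python scripts to look and compute and a tool call to move; the robot and the scene stay as the last step left them, time stands still between calls to the robot, and variables do not carry over. Pictures are saved under pics/ and viewed, about 8 in all and at most 12, crops included, and the job is handed in when it is done.

Besides the shell and the picture viewer there is one more tool, called after "Emit:" as name(argument=value, ...), one argument or row to a line, values as JSON. drive_tool: Moves the arm, as the interface text tells. Its arguments: {"type":"object","properties":{"increments":{"type":"array","items":{"type":"object","properties":{"grip":{"type":"number"},"tx":{"type":"number"},"ty":{"type":"number"},"tz":{"type":"number"},"turn":{"type":"number"}}}},"newtons":{"type":"number"}},"required":["increments"]}

```bash
mkdir -p pics; cat > h.py <<'E'
from cell import *
import numpy as np, cv2
def snap(n,f):
    im=get_image(n); cv2.imwrite('pics/'+f,im[:,:,::-1]); return im
def ray(n,u,v,z):
    c=camera_info(n); R=np.array(c['rotation']).reshape(3,3)
    d=R@np.array([(u-c['cx'])/c['fx'],(v-c['cy'])/c['fy'],1]); e=np.array(c['eye'])
    return e+d*(z-e[2])/d[2]
def proj(n,p):
    c=camera_info(n); R=np.array(c['rotation']).reshape(3,3)
    q=R.T@(np.array(p)-np.array(c['eye'])); return c['fx']*q[0]/q[2]+c['cx'],c['fy']*q[1]/q[2]+c['cy']
E
python3 - <<'E'
from h import *
snap('top','top0.png');snap('scene','scene0.png')
for n in('top','scene'):print(camera_info(n))
print(observe())
E
```

```text
{'fx': 513.7511660327388, 'fy': 513.7511660327388, 'cx': 284.2583726299311, 'cy': 216.90530828493502, 'eye': array([ 0.3667726 , -0.04284089,  1.33753951]), 'rotation': array([-2.11243614,  2.12437584, -0.20304827])}
{'fx': 422.23744347771037, 'fy': 422.23744347771037, 'cx': 281.677076027491, 'cy': 207.81235617722515, 'eye': array([1.07298485, 0.1956039 , 0.78446645]), 'rotation': array([-1.47531444, -2.26873449,  0.73208766])}
{'clock': 0.1, 'joints': array([ 1.18238511,  0.43512879,  0.02493837,  1.57401457, -0.01159859,
        1.13399959, -0.07512526]), 'dq': array([-0.0011178 , -0.0009532 ,  0.00061863, -0.00199962,  0.00033559,
       -0.00011689,  0.00210113]), 'joint_efforts': array([ 2.89315838e-03, -6.69133615e+01,  9.87973586e-01, -3.15153837e+01,
       -6.04960020e-02,  3.73047078e-02,  1.51568438e-04]), 'position': array([ 0.17604673, -0.59920917,  0.226035  ]), 'ee_rot': array([-3.10822582e+00, -4.47132818e-01,  4.90534088e-04]), 'force': array([-0.17303155,  0.18191733, -0.13092777]), 'ft_torque': array([ 0.00699043, -0.03982226, -0.02458622]), 'width': 1.000325076831121}
```

Rotation is a rotation vector; I'll fix the helper while viewing.

```bash
sed -i "s/np.array(c\['rotation'\]).reshape(3,3)/cv2.Rodrigues(np.array(c['rotation']))[0]/" h.py; grep -c Rodrigues h.py
```

```text
2
```

View pics/top0.png

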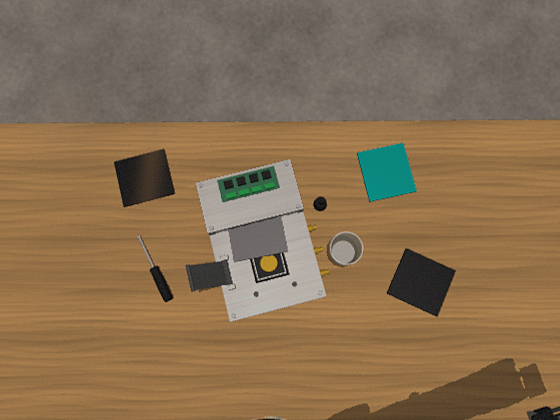

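View pics/scene0.png

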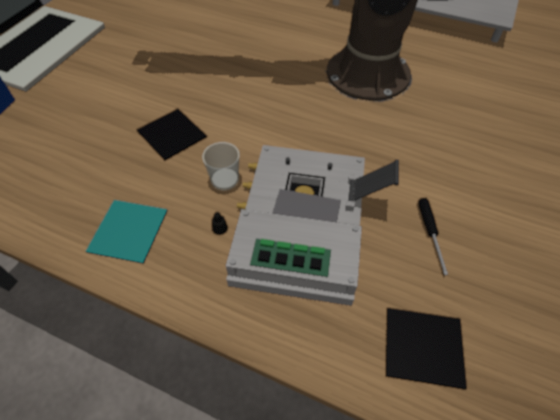

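Top view: the grey plate on the deck is at (258,238), with its back under the bridge edge at about y=222. The pins are at (256,294) and (295,284), the port at (269,263) and the flap at (209,275). The cover-shaped candidates are teal (387,172), black (421,282), dark (144,178) and grey (258,238). Only the last is flat grey and lies on the deck under the bridge. I'll confirm it in a crop.

```bash
python3 - <<'E'
from h import *
im=cv2.imread('pics/top0.png')
c=im[205:330,180:340]; cv2.imwrite('pics/crop0.png',cv2.resize(c,None,fx=4.7,fy=4.7,interpolation=cv2.INTER_CUBIC))
g=cv2.cvtColor(im,cv2.COLOR_BGR2GRAY); hsv=cv2.cvtColor(im,cv2.COLOR_BGR2HSV)
print(im[238,258],im[300,275],im[292,256],im[275,209])
for (u,v) in((256,294),(295,284)):
    w=g[v-6:v+7,u-6:u+7].astype(float); m=np.clip(120-w,0,None)
    yy,xx=np.mgrid[v-6:v+7,u-6:u+7]; a,b=(m*xx).sum()/m.sum(),(m*yy).sum()/m.sum()
    print(a,b,ray('top',a,b,.04))
m=((abs(im.astype(int)-im[238,258]).max(2)<14)).astype(np.uint8)
m[:, :225]=0; m=cv2.morphologyEx(m,cv2.MORPH_OPEN,np.ones((3,3)))
n,l,s,ce=cv2.connectedComponentsWithStats(m); k=l[238,258]; print(s[k])
cs,_=cv2.findContours((l==k).astype(np.uint8),0,2); r=cv2.minAreaRect(cs[0]); print(r)
for p in cv2.boxPoints(r): print(p,ray('top',*p,.038))
for p in((231,321),(326,296)): print('deck',ray('top',*p,.03))
E
```

```text
[103 103 110] [174 181 183] [55 59 59] [53 51 55]
255.59608323133415 293.71236230110156 [0.42610913 0.03270261 0.04      ]
293.8511979823455 283.6279949558638 [ 0.45064127 -0.06318606  0.04      ]
[ 229  217   58   45 1779]
((257.20001220703125, 238.89999389648438), (34.16655349731445, 55.96806716918945), 77.47119140625)
[226.17647 228.29411] [0.59291123 0.10926989 0.038     ]
[280.8118  216.15294] [ 0.62385184 -0.03113884  0.038     ]
[288.22357 249.50587] [ 0.53717862 -0.04966046  0.038     ]
[233.58823 261.64703] [0.50699278 0.08906053 0.038     ]
deck [0.3594881  0.09430353 0.03      ]
deck [ 0.41989641 -0.14397743  0.03      ]
```

View pics/crop0.png

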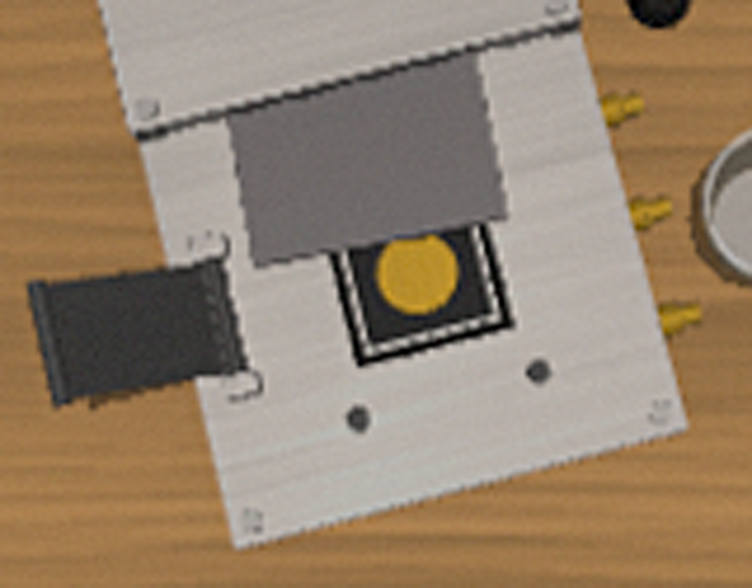

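The crop confirms the grey plate with straight edges, its back hidden under the bridge and its front edge over the port.

Checks:
- Pin spacing measures 99 mm, against 100 mm given.
- Rig yaw is 0.25, the same from the pins and the deck front.
- The seat at about (0.507, 0.002) agrees to 2 mm between the two methods.
- Cover width measures 142 mm, against 140 mm given.

The cover is 84 mm behind the seat, 11 mm left and turned -0.035. Next I'll move above it.

Emit:
drive_tool(
  increments=[
    {"grip":-0.4,"tx":0.5,"ty":0.8,"tz":-0.07,"turn":-0.069},
    {"grip":-0.4,"tx":0.5,"ty":0.8,"tz":-0.07,"turn":-0.069},
    {"grip":-0.4,"tx":0.5,"ty":0.8,"tz":-0.07,"turn":-0.069},
    {"grip":-0.4,"tx":0.5,"ty":0.8,"tz":-0.07,"turn":-0.069},
    {"grip":-0.4,"tx":0.5,"ty":0.8,"tz":-0.07,"turn":-0.069},
    {"grip":-0.4,"tx":0.5,"ty":0.8,"tz":-0.07,"turn":-0.069},
    {"grip":-0.4,"tx":0.5,"ty":0.8,"tz":-0.07,"turn":-0.069},
    {"grip":-0.4,"tx":0.5,"ty":0.8,"tz":-0.07,"turn":-0.069},
    {"grip":-0.4,"tx":0.5,"ty":0.8,"tz":-0.07,"turn":-0.069},
    {"grip":-0.4,"tx":0.5,"ty":0.8,"tz":-0.07,"turn":-0.069},
  ],
)

```text
clock: 1.1
position: [0.376, -0.2789, 0.1979]
ee_rot: [-3.122, -0.337, 0.001]
force: [0.3, -0.9, 0.2]
width: 0.701
```

Emit:
drive_tool(
  increments=[
    {"grip":-0.4,"tx":0.5,"ty":0.775,"tz":0},
    {"grip":-0.4,"tx":0.5,"ty":0.775,"tz":0},
    {"grip":-0.4,"tx":0.5,"ty":0.775,"tz":0},
    {"grip":-0.4,"tx":0.5,"ty":0.775,"tz":0},
    {"grip":-0.4,"tx":0.5,"ty":0.775,"tz":0},
    {"grip":-0.4,"tx":0.5,"ty":0.775,"tz":0},
    {"grip":-0.4,"tx":0.5,"ty":0.775,"tz":0},
    {"grip":-0.4,"tx":0.5,"ty":0.775,"tz":0},
    {"grip":-0.4,"tx":0.5,"ty":0.775,"tz":0},
    {"grip":-0.4,"tx":0.5,"ty":0.775,"tz":-0.15},
    {"grip":-0.4,"tx":0.5,"ty":0.775,"tz":-0.3},
    {"grip":-0.4,"tx":0.5,"ty":0.775,"tz":-0.37},
    {"grip":-0.4,"tx":0.5,"ty":0.775,"tz":-0.37},
  ],
)

```text
invalid input
```

Emit:
drive_tool(
  increments=[
    {"grip":-0.4,"tz":-0.008},
    {"grip":-0.4,"tz":-0.016},
    {"grip":-0.4,"tz":-0.022},
    {"grip":-0.4,"tz":-0.026},
    {"grip":-0.4,"tz":-0.028},
    {"grip":-0.4,"tz":-0.028},
  ],
)

```text
invalid input
```

Both calls were refused, most likely because every row needs all five fields. I'll resend with all of them.

Emit:
drive_tool(
  increments=[
    {"grip":-0.4,"tx":0.5,"ty":0.775,"tz":0,"turn":0},
    {"grip":-0.4,"tx":0.5,"ty":0.775,"tz":0,"turn":0},
    {"grip":-0.4,"tx":0.5,"ty":0.775,"tz":0,"turn":0},
    {"grip":-0.4,"tx":0.5,"ty":0.775,"tz":0,"turn":0},
    {"grip":-0.4,"tx":0.5,"ty":0.775,"tz":0,"turn":0},
    {"grip":-0.4,"tx":0.5,"ty":0.775,"tz":0,"turn":0},
    {"grip":-0.4,"tx":0.5,"ty":0.775,"tz":0,"turn":0},
    {"grip":-0.4,"tx":0.5,"ty":0.775,"tz":0,"turn":0},
    {"grip":-0.4,"tx":0.5,"ty":0.775,"tz":0,"turn":0},
    {"grip":-0.4,"tx":0.5,"ty":0.775,"tz":-0.15,"turn":0},
    {"grip":-0.4,"tx":0.5,"ty":0.775,"tz":-0.3,"turn":0},
    {"grip":-0.4,"tx":0.5,"ty":0.775,"tz":-0.36,"turn":0},
    {"grip":-0.4,"tx":0.5,"ty":0.775,"tz":-0.36,"turn":0},
  ],
)

```text
clock: 2.4
position: [0.5711, 0.0271, 0.0486]
ee_rot: [3.124, 0.333, -0.019]
force: [-1.0, -0.9, -0.0]
width: 0.701
```

Emit:
drive_tool(
  increments=[
    {"grip":-0.4,"tx":0,"ty":0,"tz":-0.006,"turn":0},
    {"grip":-0.4,"tx":0,"ty":0,"tz":-0.012,"turn":0},
    {"grip":-0.4,"tx":0,"ty":0,"tz":-0.018,"turn":0},
    {"grip":-0.4,"tx":0,"ty":0,"tz":-0.022,"turn":0},
    {"grip":-0.4,"tx":0,"ty":0,"tz":-0.025,"turn":0},
    {"grip":-0.4,"tx":0,"ty":0,"tz":-0.025,"turn":0},
  ],
)

```text
clock: 3.0
position: [0.5714, 0.0273, 0.039]
ee_rot: [3.124, 0.333, -0.018]
force: [-0.5, 0.4, -0.8]
width: 0.7
```

Emit:
drive_tool(
  increments=[
    {"grip":-0.4,"tx":0,"ty":0,"tz":-0.003,"turn":0},
    {"grip":-0.4,"tx":0,"ty":0,"tz":-0.005,"turn":0},
    {"grip":-0.4,"tx":0,"ty":0,"tz":-0.007,"turn":0},
    {"grip":-0.4,"tx":0,"ty":0,"tz":-0.007,"turn":0},
  ],
)

```text
clock: 3.4
position: [0.5716, 0.0273, 0.0382]
ee_rot: [3.123, 0.333, -0.016]
force: [-7.0, -0.7, 23.0]
width: 0.698
```

Emit:
drive_tool(
  increments=[
    {"grip":-0.4,"tx":0,"ty":0,"tz":-0.004,"turn":0},
    {"grip":-0.4,"tx":-0.01,"ty":-0.004,"tz":-0.004,"turn":0.002},
    {"grip":-0.4,"tx":-0.025,"ty":-0.01,"tz":-0.004,"turn":0.004},
    {"grip":-0.4,"tx":-0.04,"ty":-0.016,"tz":-0.004,"turn":0.007},
    {"grip":-0.4,"tx":-0.055,"ty":-0.022,"tz":-0.004,"turn":0.01},
    {"grip":-0.4,"tx":-0.07,"ty":-0.028,"tz":-0.004,"turn":0.013},
    {"grip":-0.4,"tx":-0.08,"ty":-0.032,"tz":-0.004,"turn":0.015},
    {"grip":-0.4,"tx":-0.08,"ty":-0.032,"tz":-0.004,"turn":0.015},
  ],
)

```text
clock: 4.2
position: [0.5418, 0.0151, 0.0383]
ee_rot: [3.12, 0.358, -0.008]
force: [1.0, 0.8, 11.6]
width: 0.701
```

Emit:
drive_tool(
  increments=[
    {"grip":-0.4,"tx":-0.01,"ty":-0.004,"tz":-0.004,"turn":0.002},
    {"grip":-0.4,"tx":-0.025,"ty":-0.01,"tz":-0.004,"turn":0.005},
    {"grip":-0.4,"tx":-0.04,"ty":-0.016,"tz":-0.004,"turn":0.008},
    {"grip":-0.4,"tx":-0.055,"ty":-0.022,"tz":-0.004,"turn":0.011},
    {"grip":-0.4,"tx":-0.07,"ty":-0.028,"tz":-0.004,"turn":0.014},
    {"grip":-0.4,"tx":-0.085,"ty":-0.034,"tz":-0.004,"turn":0.016},
    {"grip":-0.4,"tx":-0.097,"ty":-0.038,"tz":-0.004,"turn":0.018},
    {"grip":-0.4,"tx":-0.097,"ty":-0.038,"tz":-0.004,"turn":0.018},
  ],
)

```text
clock: 5.0
position: [0.5052, 0.0004, 0.0383]
ee_rot: [3.117, 0.388, -0.0]
force: [0.3, 0.4, 12.8]
width: 0.702
```

```bash
python3 - <<'E'
from h import *
im=snap('top','top1.png'); snap('scene','scene1.png')
a=cv2.imread('pics/top1.png')[205:330,180:340]; b=cv2.imread('pics/scene1.png')[120:245,220:420]
cv2.imwrite('pics/c1.png',np.vstack([cv2.resize(a,(480,300))[:, :],cv2.resize(b,(480,300))]))
print(observe()['position'],observe()['force'])
E
```

```text
[5.05218849e-01 3.77966202e-04 3.82922338e-02] [ 0.86837178 -0.28490058 13.82128692]
```

View pics/c1.png

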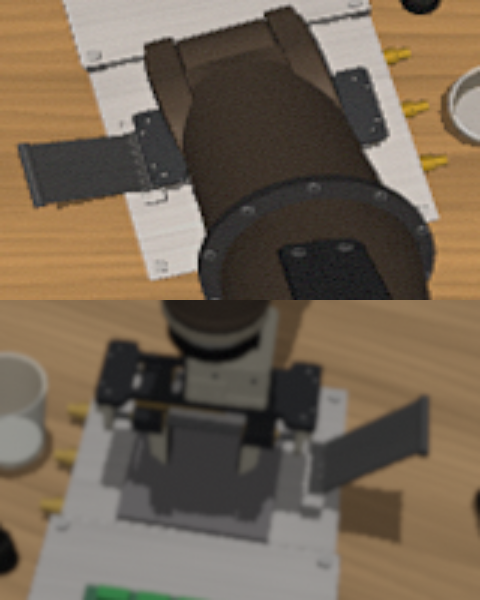

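The picture shows the fingers on the grey plate, which has followed the tool, with the flap still leaning open. I'll finish the stroke onto the pins with about 4 mm extra.

Emit:
drive_tool(
  increments=[
    {"grip":-0.4,"tx":-0.008,"ty":-0.003,"tz":-0.004,"turn":0},
    {"grip":-0.4,"tx":-0.016,"ty":-0.006,"tz":-0.004,"turn":0.001},
    {"grip":-0.4,"tx":-0.024,"ty":-0.009,"tz":-0.004,"turn":0.001},
    {"grip":-0.4,"tx":-0.032,"ty":-0.012,"tz":-0.004,"turn":0.001},
    {"grip":-0.4,"tx":-0.038,"ty":-0.014,"tz":-0.004,"turn":0.001},
    {"grip":-0.4,"tx":-0.042,"ty":-0.015,"tz":-0.004,"turn":0.001},
    {"grip":-0.4,"tx":-0.042,"ty":-0.015,"tz":-0.004,"turn":0.001},
  ],
)

```text
clock: 5.8
position: [0.4916, -0.0048, 0.0383]
ee_rot: [3.117, 0.39, 0.009]
force: [2.7, 0.8, 10.8]
width: 0.697
```

Emit:
drive_tool(
  increments=[
    {"grip":-0.4,"tx":0,"ty":0,"tz":0.02,"turn":0},
    {"grip":-0.4,"tx":0,"ty":0,"tz":0.125,"turn":0},
    {"grip":0.2,"tx":0,"ty":0,"tz":0.25,"turn":0},
    {"grip":1,"tx":0,"ty":0,"tz":0.375,"turn":0},
    {"grip":1,"tx":0,"ty":0,"tz":0.5,"turn":0},
    {"grip":1,"tx":0,"ty":0.1,"tz":0.52,"turn":0},
    {"grip":1,"tx":0,"ty":0.8,"tz":0.52,"turn":0},
    {"grip":1,"tx":0,"ty":0.8,"tz":0.52,"turn":0},
    {"grip":1,"tx":0,"ty":0.8,"tz":0.52,"turn":0},
    {"grip":1,"tx":0,"ty":0.8,"tz":0.52,"turn":0},
    {"grip":1,"tx":0,"ty":0.8,"tz":0.52,"turn":0},
    {"grip":1,"tx":0,"ty":0.8,"tz":0.52,"turn":0},
    {"grip":1,"tx":0,"ty":0.8,"tz":0.52,"turn":0},
    {"grip":1,"tx":0,"ty":0.8,"tz":0.52,"turn":0},
  ],
)

```text
clock: 7.2
position: [0.491, 0.3153, 0.2462]
ee_rot: [3.116, 0.392, 0.008]
force: [0.8, -0.6, -0.6]
width: 0.002
```

```bash
python3 - <<'E'
from h import *
snap('top','top2.png'); snap('scene','scene2.png')
im=cv2.imread('pics/top2.png')
cv2.imwrite('pics/c2.png',cv2.resize(im[205:330,180:340],None,fx=4.7,fy=4.7,interpolation=cv2.INTER_CUBIC))
m=(abs(im.astype(int)-[103,103,110]).max(2)<16).astype(np.uint8); m[:,:232]=0
m=cv2.morphologyEx(m,cv2.MORPH_OPEN,np.ones((3,3)))
n,l,s,_=cv2.connectedComponentsWithStats(m); k=1+s[1:,4].argmax(); print(s[k])
cs,_=cv2.findContours((l==k).astype(np.uint8),0,2); r=cv2.minAreaRect(cs[0])
xr=np.array([.969,.2465]); yr=np.array([-.2465,.969]); seat=np.array([.5072,.0023])
P=np.array([ray('top',*p,.038)[:2] for p in cv2.boxPoints(r)]); print(P, [np.linalg.norm(P[i]-P[i-1]) for i in range(4)])
d=P.mean(0)-seat; print('centre rel',d@xr,d@yr)
for i in range(4):
    e=P[i]-P[i-1]; print(np.arctan2(e@yr,e@xr))
# rod
a=ray('top',189.6,278.4,.1); b=ray('top',189.6,278.4,.2); h=seat+.105*yr
for z in np.arange(.08,.17,.01):
    p=a+(b-a)*(z-.1)/.1; q=p[:2]-h; print(round(z,3),q@xr,q@yr,np.hypot(q@yr,z-.044),np.arctan2(z-.044,-(q@yr)))
E
```

```text
[ 374   10  186  110 9473]
[[ 0.89509174 -0.27762415]
 [ 1.21052475 -0.29596543]
 [ 1.19460655 -0.81498077]
 [ 0.88072142 -0.77482714]] [np.float64(0.49741061950837484), np.float64(0.3159657977845986), np.float64(0.5192593810409729), np.float64(0.3164430203014932)]
centre rel 0.38747067273176605 -0.6589376433769626
1.2927997044801507
-0.30718332830207984
-1.850559067847478
2.7652567622490034
0.08 0.0029766120103153913 0.08951476692540913 0.09648260722902507 2.7592184668304727
0.09 0.0017823911459083804 0.08789563786680804 0.09920505610105293 2.6594416399926875
0.1 0.0005881702815013103 0.08627650880820693 0.1028573574039923 2.5658673594994768
0.11 -0.0006060505829057008 0.08465737974960584 0.10734464097508069 2.479406971145819
0.12 -0.0018002714473127708 0.08303825069100473 0.11256709589317007 2.400420713877679
0.13 -0.002994492311719782 0.08141912163240364 0.11842750258023739 2.3288395760378684
0.14 -0.004188713176126852 0.07979999257380253 0.12483604773773853 2.264303788635803
0.15 -0.0053829340405338625 0.07818086351520144 0.1317127458524138 2.206285147389856
0.16 -0.006577154904940933 0.07656173445660033 0.13898812605040395 2.1541797490223056
```

View pics/c2.png

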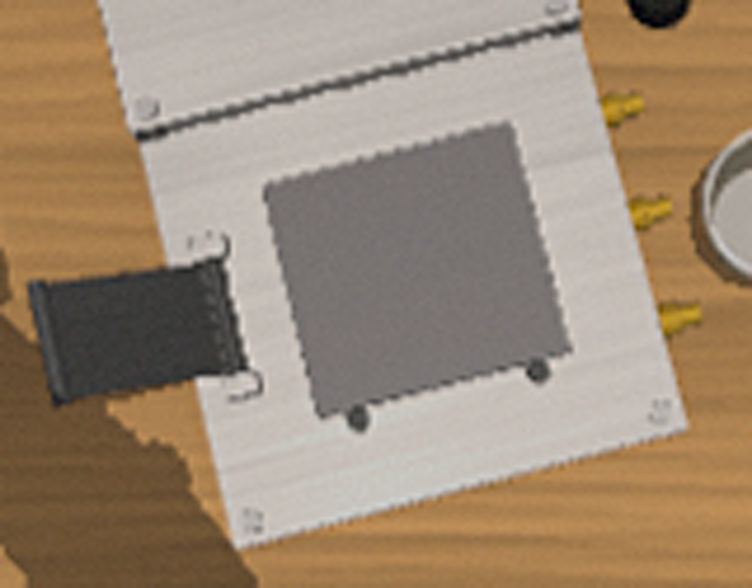

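The picture shows the cover's front edge touching both pins, crop pixels (358,418) and (540,371), with the port fully covered. The mask picked up the background, so I'll measure again using only the deck area.

```bash
python3 - <<'E'
from h import *
im=cv2.imread('pics/top2.png')
m=(abs(im.astype(int)-[103,103,110]).max(2)<20).astype(np.uint8); m[:,:232]=0;m[:,305:]=0;m[:225]=0;m[300:]=0
m=cv2.morphologyEx(m,cv2.MORPH_OPEN,np.ones((5,5)))
n,l,s,_=cv2.connectedComponentsWithStats(m); k=1+s[1:,4].argmax(); print(s[k])
cs,_=cv2.findContours((l==k).astype(np.uint8),0,2); r=cv2.minAreaRect(cs[0])
xr=np.array([.969,.2465]); yr=np.array([-.2465,.969]); seat=np.array([.5072,.0023])
P=np.array([ray('top',*p,.038)[:2] for p in cv2.boxPoints(r)]); print([np.linalg.norm(P[i]-P[i-1]) for i in range(4)])
d=P.mean(0)-seat; print('centre rel',d@xr,d@yr)
for i in range(2):
    e=P[i]-P[i-1]; print(np.arctan2(e@yr,e@xr))
E
```

```text
[ 237  232   63   61 2712]
[np.float64(0.12833677419689316), np.float64(0.14016975987751493), np.float64(0.12894159719429196), np.float64(0.13760647952297833)]
centre rel -0.0008627836086876208 0.0006989995352504582
0.012625967062549108
-1.5708115717415339
```

The cover is home: centre off by -0.9 mm in x and +0.7 mm in y, angle at most 0.013, sides 128.5 x 139 mm. The flap is at about 2.37 rad, with its rod at rig y +82 mm from the hinge and z about 0.124. I'll go down outside the flap with the fingers shut.

Emit:
drive_tool(
  increments=[
    {"grip":1,"tx":-0.06,"ty":-0.08,"tz":0,"turn":0},
    {"grip":1,"tx":-0.117,"ty":-0.165,"tz":0,"turn":0},
    {"grip":1,"tx":-0.117,"ty":-0.165,"tz":-0.1,"turn":0},
    {"grip":1,"tx":-0.117,"ty":-0.165,"tz":-0.2,"turn":0},
    {"grip":1,"tx":-0.117,"ty":-0.165,"tz":-0.3,"turn":0},
    {"grip":1,"tx":-0.117,"ty":-0.165,"tz":-0.355,"turn":0},
    {"grip":1,"tx":-0.117,"ty":-0.165,"tz":-0.355,"turn":0},
    {"grip":1,"tx":-0.117,"ty":-0.165,"tz":-0.355,"turn":0},
  ],
)

```text
clock: 8.1
position: [0.4455, 0.2467, 0.105]
ee_rot: [3.116, 0.385, 0.009]
force: [0.5, 0.8, -0.4]
width: -0.0
```

Emit:
drive_tool(
  increments=[
    {"grip":1,"tx":0.012,"ty":-0.05,"tz":0,"turn":0},
    {"grip":1,"tx":0.024,"ty":-0.1,"tz":0,"turn":0},
    {"grip":1,"tx":0.032,"ty":-0.13,"tz":0.023,"turn":0},
    {"grip":1,"tx":0.039,"ty":-0.158,"tz":0.045,"turn":0},
    {"grip":1,"tx":0.049,"ty":-0.197,"tz":0.062,"turn":0},
    {"grip":1,"tx":0.059,"ty":-0.235,"tz":0.078,"turn":0},
    {"grip":1,"tx":0.067,"ty":-0.267,"tz":0.082,"turn":0},
    {"grip":1,"tx":0.075,"ty":-0.298,"tz":0.085,"turn":0},
    {"grip":1,"tx":0.075,"ty":-0.298,"tz":0.085,"turn":0},
  ],
)

```text
clock: 9.0
position: [0.4767, 0.1257, 0.1404]
ee_rot: [3.116, 0.38, 0.012]
force: [0.5, 0.2, -1.2]
width: 0.007
```

```bash
python3 - <<'E'
from h import *
snap('scene','scene3.png')
cv2.imwrite('pics/c3.png',cv2.resize(cv2.imread('pics/scene3.png')[80:260,200:440],None,fx=2.5,fy=2.5))
E
```

```text
(no output)
```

View pics/c3.png

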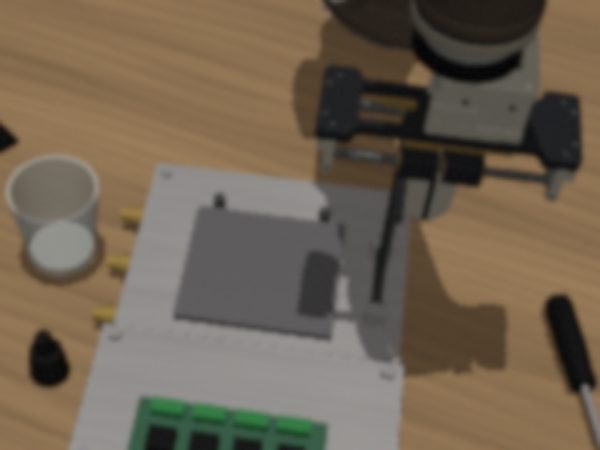

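The flap is now about upright against the fingers, and the cover is still on the pins. I'll swing the flap on over and down.

Emit:
drive_tool(
  increments=[
    {"grip":1,"tx":0.002,"ty":-0.018,"tz":-0.004,"turn":0},
    {"grip":1,"tx":0.011,"ty":-0.052,"tz":-0.01,"turn":0},
    {"grip":1,"tx":0.02,"ty":-0.086,"tz":-0.018,"turn":0},
    {"grip":1,"tx":0.028,"ty":-0.117,"tz":-0.033,"turn":0},
    {"grip":1,"tx":0.035,"ty":-0.146,"tz":-0.051,"turn":0},
    {"grip":1,"tx":0.041,"ty":-0.171,"tz":-0.075,"turn":0},
    {"grip":1,"tx":0.047,"ty":-0.195,"tz":-0.101,"turn":0},
    {"grip":1,"tx":0.051,"ty":-0.212,"tz":-0.133,"turn":0},
    {"grip":1,"tx":0.055,"ty":-0.226,"tz":-0.165,"turn":0},
    {"grip":1,"tx":0.057,"ty":-0.232,"tz":-0.195,"turn":0},
    {"grip":1,"tx":0.058,"ty":-0.238,"tz":-0.222,"turn":0},
    {"grip":1,"tx":0.058,"ty":-0.238,"tz":-0.222,"turn":0},
  ],
)

```text
clock: 10.25
position: [0.4981, 0.0314, 0.0494]
ee_rot: [3.116, 0.382, 0.006]
force: [-1.4, -0.6, -1.1]
width: 0.006
```

Emit:
drive_tool(
  increments=[
    {"grip":1,"tx":0,"ty":0,"tz":-0.005,"turn":0},
    {"grip":1,"tx":0,"ty":0,"tz":-0.009,"turn":0},
    {"grip":1,"tx":0,"ty":0,"tz":-0.011,"turn":0},
    {"grip":1,"tx":0,"ty":0,"tz":-0.011,"turn":0},
  ],
)

```text
clock: 10.65
position: [0.4981, 0.0319, 0.0462]
ee_rot: [3.116, 0.383, 0.008]
force: [-4.1, -1.1, 13.4]
width: 0.005
```

The tool stopped at z = 0.0462 with 13 N, where the flap's top should be when it is fully down (0.0465). I'll lift off, move clear and check.

Emit:
drive_tool(
  increments=[
    {"grip":1,"tx":0,"ty":0,"tz":0.02,"turn":0},
    {"grip":1,"tx":0,"ty":0,"tz":0.12,"turn":0},
    {"grip":1,"tx":0,"ty":0,"tz":0.24,"turn":0},
    {"grip":1,"tx":0,"ty":0,"tz":0.36,"turn":0},
    {"grip":1,"tx":0,"ty":0,"tz":0.48,"turn":0},
    {"grip":1,"tx":0,"ty":0.12,"tz":0.5,"turn":0},
    {"grip":1,"tx":0,"ty":0.25,"tz":0.5,"turn":0},
    {"grip":1,"tx":0,"ty":0.37,"tz":0.5,"turn":0},
    {"grip":1,"tx":0,"ty":0.5,"tz":0.5,"turn":0},
    {"grip":1,"tx":0,"ty":0.62,"tz":0.5,"turn":0},
    {"grip":1,"tx":0,"ty":0.7,"tz":0.5,"turn":0},
    {"grip":1,"tx":0,"ty":0.7,"tz":0.5,"turn":0},
  ],
)

```text
clock: 11.85
position: [0.4958, 0.318, 0.2466]
ee_rot: [-3.115, -0.395, -0.007]
force: [0.9, 0.5, 0.1]
width: 0.005
```

```bash
python3 - <<'E'
from h import *
snap('top','top4.png'); snap('scene','scene4.png')
a=cv2.resize(cv2.imread('pics/top4.png')[205:330,180:340],None,fx=2.4,fy=2.4,interpolation=2); b=cv2.resize(cv2.imread('pics/scene4.png')[120:245,220:420],(384,300),interpolation=2)
cv2.imwrite('pics/c4.png',np.hstack([a,b]))
hg=np.array([.4813,.1041]); yr=np.array([-.2465,.969]); 
r=hg-.115*yr; print('rod expected crop px',[((np.array(proj('top',[*r,z]))-[180,205])*2.4).round() for z in (.044,.058)])
# measured cover corners: left-front, right-front etc.
im=cv2.imread('pics/top4.png')
m=(abs(im.astype(int)-[103,103,110]).max(2)<20).astype(np.uint8); m|=(im.max(2)<80).astype(np.uint8)
m[:,:232]=0;m[:,305:]=0;m[:225]=0;m[300:]=0
m=cv2.morphologyEx(m,cv2.MORPH_OPEN,np.ones((7,7)))
ys,xs=np.nonzero(m); print(xs.min(),xs.max(),ys.min(),ys.max())
E
```

```text
rod expected crop px [array([220., 132.]), array([219., 131.])]
238 298 233 290
```

View pics/c4.png

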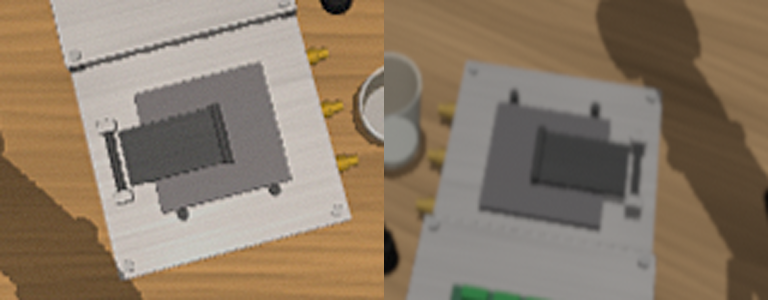

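The picture shows the flap lying flat on the cover, its rod at crop (225,133) against an expected (220,132). The cover's front edge is still against both pins. Contact height agrees too: the tool stopped at 0.0462 on the flap, and it had read 0.0383 on the cover (true height 0.038). Handing in.

```bash
python3 -c "
from cell import *
print(sign_off())"
```

```text
the job is handed in; nothing more can be done
None
```

The cover is home against both stop pins and the flap is down on top of it. I handed the job in at about 12 s of the 64 s allowed, with the arm clear of everything.

- **Cover:** I pressed on the grey plate with 11–23 N and drew it onto the pins. With the flap still open, its centre measured 0.9 mm from home front to back and 0.7 mm sideways, turned by at most about 0.013 rad. I did not re-measure it after the flap came down. The last picture still shows its front edge on both pins.
- **Flap:** I swung it over from about 2.37 rad and pressed it down with 13 N. The fingers stopped at z = 0.0462, where a fully closed flap's top would be at 0.0465. In the top view the rod lies about 2 px (about 5 mm) from where I expected it; I put that down to reading it by eye and the calibration. I did not measure the closed angle separately.
- **Other objects:** I never steered the arm near the beaker, stopper or screwdriver, and they looked undisturbed in the views I took.

Two move calls were refused as invalid because their rows left out some fields; the arm did not move, and I resent them. One cover measurement first picked up the background, so I redid it over the deck only. No other check failed.

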